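Set the dispenser's portion selector to the large cup and start it

ROBOT

A 6-joint arm with a two-finger parallel gripper is mounted at the origin on the work surface. World frame = base frame: x ahead of the robot, y to its left, z up, the work surface at z = 0. Lengths are in mm, angles in rad, forces in N, time in s.
With the tool pointing down it reaches from about 400 to 925 mm from the base axis. Payload 12.5 kg.
Tool frame: the origin (TCP) lies at the centre of the arm's flange, where the gripper is bolted on; the fingertips stand 190 mm ahead of it and the grasp point (between the pads) lies env.grip_point_offset ahead of it (env.grip_point_offset is the distance from the TCP to the grasp point, in mm); z points along the fingers, x is the direction in which the jaws open and shut, and the axes are right-handed (so a half turn about z gives the same grasp; the last joint's range is limited). The gripper opens to 95 mm and grips with 3 to 60 N. Pads are 20 mm wide; open, the fingers measure 119 mm over their backs; the gripper's body (75 mm by 180 mm) begins 59 mm behind the grasp point.
Start: joints at [-0.106, 0.491, 1.559, -0, 1.092, -0.106], TCP at [625, 0.023, 404.761] pointing down, gripper open.
Joint ranges: [-3.1, 3.1], [-0.84, 2.19], [0.05, 2.79], [-1.13, 4.28], [0.06, 2.93], [-2.69, 2.69]. Speed limits (rad/s): [2.22, 2.22, 2.79, 3.14, 3.14, 3.14].

INTERFACE

Orientations are given as [roll, pitch, yaw] about the fixed x, y, z axes, in that order (R = Rz(yaw) Ry(pitch) Rx(roll)).
In Python, from cell import state, read_camera, camera_model, job_done, env gives the robot as it stands.
- The arm moves only by the tool arm_command, never from a script. Its argument "steps" is a list of rows, each a list of 6 numbers: the shift along the tool's x, y, z in cm, then the turn, a rotation vector about the tool's x, y, z in degrees. In form: [[dx, dy, dz, rx, ry, rz], ...]. A call has 1 to 12 rows; each row is the pose to reach, as a shift and turn from the pose commanded when the call began, along the tool's axes at that moment; what a row does not reach only later rows make up. A row lasts 1/12 s, in which the tool goes at most 41.7 mm and 7.16 degrees, less where a joint would pass 70% of its speed; a pose out of reach is approached as far as the arm can. A call with a gripper value outside its range is refused whole. "jaw" is the finger opening in cm, from 0 to 9.51, set as the call begins (left out, the last holds). The fingers move at their own pace and stop on an object; the grip force is fixed at half the most. Time passes only in rows, so rows that repeat a pose let the fingers close. It gives the time, the measured TCP pose, the force and the opening at its end, in the units of the state.
- state(): the state, without advancing time (a new reading comes with each control period).
- read_camera(name): name is "scene" or "side" or "wrist"; returns the picture (480x640x3 uint8, red, green, blue); there is no depth.
- camera_model(name): a dict with "K" (3x3 intrinsics, pixels), "xyz" and "rotation" of the camera in the world. Camera axes: x right, y up, looking along -z (the intrinsics and any distortion apply to the point x, -y, -z); pixel columns grow to the right and rows downward; lengths in mm; the calibration is good to about 2 mm. A picture is of the moment at which its call begins: read the wrist's pose just before it. camera_model takes no time and is no camera call; for the wrist camera it gives the pose at the moment of the call.
- job_done(): hands the job in, once; it reports no verdict.
The state is a dict: "t": time; "joints": joint angles; "qvel": joint speeds; "tau": joint torques, N m; "eef_pos": TCP position; "tcp_rot": TCP orientation; "ft_force": force on the tool from outside, world axes, zero at the start; "moment": the same for the moment, N m; "opening": opening from 0.0 (shut) to 1.0 (fully open).
Only numpy, scipy, OpenCV 4.12 (cv2) and the standard library are available. Lean on these libraries where they do the work, as an engineer would, in place of code of your own. Each camera call takes 0.05 s, during which the arm holds its last target. There are 200 camera calls.

TASK

Push the upright tab of the dispenser's round selector around until it points squarely at the badge with the largest cup, then press the round start button all the way down and let it come back up. Do not press the button before the selector is set, and leave the pitcher, the bottle and the tumbler where they stand.

Things in the scene. Friction and masses are not known exactly. Their poses are not given: they have to be found in the camera images.
- console: Fixed low dispenser, 220 (x) by 350 (y) mm, top face 90 mm above the table; origin under its centre at table height, x away from the robot, y left. On top: selector axis at (-35, +50) mm, start button at (-45, -115), a steel spout from (85, -130) to (183, -130), top 178 mm high. Drip tray under the spout, out to x 230.
- selector (a joint): Angle (rad), growing clockwise from above, of a flat grey disc (112 mm diameter, vertical axis) with one black upright tab at its rim. The tab faces the three badges at 0.70, 1.40 and 2.10; it starts between -0.40 and 0.25, before the first badge. Stops at -0.45 and 2.35. Stiff (about 2 N at the tab), without spring: it stays where it is left.
- selector_axis (a point): Point on the selector's axis, at the disc's upper face, 110 mm above the table.
- tab_top (a point): Centre of the tab's top end, 142 mm above the table, 67 mm from the axis. The tab is an upright block, 36 mm long radially (49 to 85 mm from the axis), 12 mm thick, its top 32 mm above the disc. It is pushed on its flat side, along the circle.
- tab_mark (a point): The point the tab points at: on the line from the axis through the tab, 108 mm from the axis, on the console's top face (90 mm high). It turns with the selector and lies over a badge's centre when it points squarely at that badge.
- badge_large: Fixed white round badge, 56 mm diameter, 3 mm thick, with the largest cup drawn on it (46 mm tall); origin at the centre of its underside on the console's top, 108 mm from the selector's axis. The three badges stand at the three positions 0.70, 1.40 and 2.10 in any order.
- badge_medium: The same badge with a middle-sized cup (27 mm tall).
- badge_small: The same badge with the smallest cup (14 mm tall).
- start (a joint): Travel of the start button (m): 0 up, 0.006 fully down. A sprung round button of 34 mm diameter that goes straight down; fully down takes 5 N.
- start_top (a point): Centre of the start button's top face.
- pitcher: Loose steel pitcher, 84 mm diameter, 100 mm tall, with a handle; origin at the centre of its underside. It stands on the table left of the console. To be left alone.
- syrup: Loose glass bottle, 60 mm diameter, 160 mm tall; origin at the centre of its underside. It stands on the table right of the console. To be left alone.
- tumbler: Loose clear tumbler, 72 mm across the rim, 100 mm tall, on the drip tray under the spout; origin at the centre of its underside. To be left alone.

How it is judged (in metres and radians):
On the way, in this order (a step that is already met when the one before it is completed fails the run):
1. the selector rests at the large-cup badge (horizontal distance between tab_mark and badge_large below 0.015 m and velocity of joint selector between -0.1 and 0.1 rad/s), for 0.3 s.
2. the start button is pressed down (value of joint start above 0.0045 m), for 0.05 s.
At the end, for the whole second after the job is handed in: The tab's line meets the large-cup badge within 15 mm of its centre, the start button has been pressed at least 4.5 mm after that and is up again (within 1.5 mm), and the pitcher, bottle and tumbler are within 20 mm of where they stood (horizontal distance between tab_mark and badge_large below 0.015 m and value of joint start below 0.0015 m and distance of each of pitcher, syrup, tumbler from where it was at the start of the episode below 0.02 m); the robot touches nothing.
It fails at once if the start button is pressed while the selector is not at the large cup (value of joint start above 0.003 m and horizontal distance between tab_mark and badge_large above 0.018 m).
It fails at once if the pitcher is moved, lifted or tipped (distance of pitcher from where it was at the start of the episode above 0.02 m or angle between pitcher's own z axis and vertical above 0.35 rad).
It fails at once if the bottle is moved, lifted or tipped (distance of syrup from where it was at the start of the episode above 0.02 m or angle between syrup's own z axis and vertical above 0.35 rad).
It fails at once if the tumbler is moved, lifted or tipped (distance of tumbler from where it was at the start of the episode above 0.02 m or angle between tumbler's own z axis and vertical above 0.35 rad).
It also fails if it takes over 51 s, if anything falls off the work surface, if the arm or the gripper's body presses on something with over 40 N, if the wrist force passes 120 N, or if a joint passes its speed limit or range.

## Working session

There is one attempt and no reset: what is moved stays moved. The work goes in short steps, Python scripts to look and compute and a tool call to move; the robot and the scene stay as the last step left them, time stands still between calls to the robot, and variables do not carry over. Pictures are saved under pics/ and viewed, about 8 in all and at most 12, crops included, and the job is handed in when it is done.

Besides the shell and the picture viewer there is one more tool, called by a JSON object that holds its "op" and its "data", one argument or row to a line. arm_command: Moves the arm, as the interface text tells. Its arguments: {"type":"object","properties":{"steps":{"type":"array"},"jaw":{"type":"number"}},"required":["steps"]}

```bash
mkdir -p pics; python3 - <<'E'
from cell import *
import cv2
print(state()); print(env.grip_point_offset)
for n in("scene","side","wrist"):
    m=camera_model(n);print(n,m)
    cv2.imwrite(f"pics/{n}0.png",read_camera(n)[:,:,::-1])
E
```

```text
{'t': 0.0, 'joints': array([-1.05591159e-01,  4.91561975e-01,  1.55945606e+00, -1.40948723e-05,
        1.09169267e+00, -1.05572313e-01]), 'qvel': array([-0.00012426, -0.00100917,  0.00082867,  0.00025976, -0.00018218,
        0.00038548]), 'tau': array([-9.52334158e-04, -6.12640929e+01, -2.58175153e+01,  6.92750537e-02,
        4.83079045e-02, -1.38641695e-05]), 'eef_pos': array([6.24965940e+02, 3.08303108e-02, 4.04157851e+02]), 'tcp_rot': array([-3.14148727e+00,  1.11314577e-03, -1.22821808e-05]), 'ft_force': array([-0.59784355,  0.20894402,  0.48466778]), 'moment': array([ 0.00990147, -0.03333363,  0.01768378]), 'opening': 0.999018213481368}
171.3
scene {'K': array([[506.63279309,   0.        , 315.1348193 ],
       [  0.        , 506.63279309, 240.29880187],
       [  0.        ,   0.        ,   1.        ]]), 'xyz': array([972.94077635, 559.54495687, 892.37780002]), 'rotation': array([ 0.69249833, -0.01051726,  2.58807907])}
side {'K': array([[612.23063102,   0.        , 322.56443076],
       [  0.        , 612.23063102, 236.93820529],
       [  0.        ,   0.        ,   1.        ]]), 'xyz': array([ 449.91484062,  788.29383997, 1032.77646248]), 'rotation': array([ 0.70269845, -0.01269817, -2.93274734])}
wrist {'K': array([[406.11880371,   0.        , 321.02060101],
       [  0.        , 406.11880371, 241.92943711],
       [  0.        ,   0.        ,   1.        ]]), 'xyz': array([625.93935017,  79.68032908, 384.63026966]), 'rotation': array([-2.86501535e-01, -1.95802578e-04,  8.94448875e-05])}
```

View pics/scene0.png

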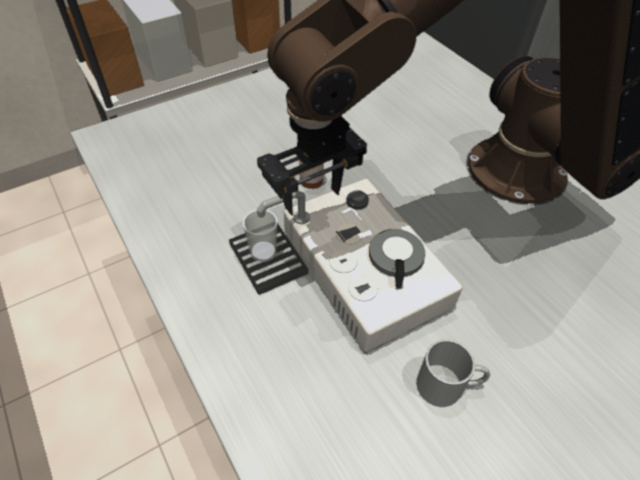

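View pics/wrist0.png

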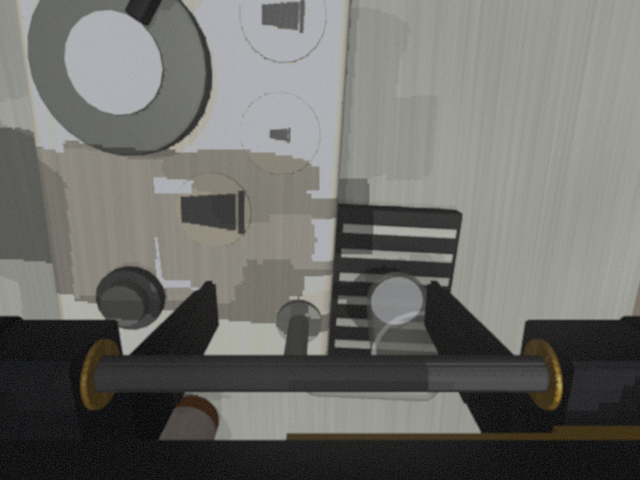

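The wrist picture shows, top to bottom, the badges medium (283,15), small (280,133) and large (215,210). The selector disc is at about (118,65), with its tab leaving the image near (145,8), and the button is at (125,298). The large cup is therefore the last badge clockwise (2.10).

```bash
cat > h.py <<'E'
import numpy as np
from scipy.spatial.transform import Rotation as R
from cell import *
def bp(m,u,v,z):
    d=R.from_euler('xyz',m['rotation']).apply(np.array([(u-m['K'][0,2])/m['K'][0,0],-(v-m['K'][1,2])/m['K'][1,1],-1]))
    c=m['xyz'];return c+d*(z-c[2])/d[2]
def proj(m,p):
    q=R.from_euler('xyz',m['rotation']).inv().apply(np.asarray(p)-m['xyz'])
    return m['K'][0,0]*q[0]/-q[2]+m['K'][0,2], -m['K'][1,1]*q[1]/-q[2]+m['K'][1,2]
E
python3 - <<'E'
from h import *
import cv2
w=camera_model("wrist")
for n,u,v,z in[("med",283,20,93),("small",280,133,93),("large",215,210,93),("axis",120,63,110),("btn",123,298,100),("discL",28,65,110),("discR",211,65,110),("discB",128,154,110)]:
    print(n,bp(w,u,v,z).round(1))
s=camera_model("scene")
for n,u,v,z in[("axis",397,250,110),("tabtop",400,264,142),("btn",357,199,105),("med",364,288,93),("small",345,261,93),("pitch",445,385,0)]:
    print('s',n,bp(s,u,v,z).round(1))
i=cv2.imread("pics/side0.png");cv2.imwrite("pics/side0b.png",i)
s0=cv2.imread("pics/scene0.png")[160:340,220:480]
cv2.imwrite("pics/s0c.png",cv2.resize(s0,None,fx=3,fy=3,interpolation=2))
E
```

```text
med [601.5 143.   93. ]
small [597.6  72.5  93. ]
large [548.5  18.1  93. ]
axis [500.6 115.2 110. ]
btn [475.2 -48.7 100. ]
discL [443. 114. 110.]
discR [557.3 114.  110. ]
discB [498.1  59.5 110. ]
s axis [499.3 116.9 110. ]
s tabtop [534.3 164.4 142. ]
s btn [483.7 -43.7 105. ]
s med [599.6 148.4  93. ]
s small [594.5  76.   93. ]
s pitch [553.1 356.4   0. ]
```

View pics/side0.png

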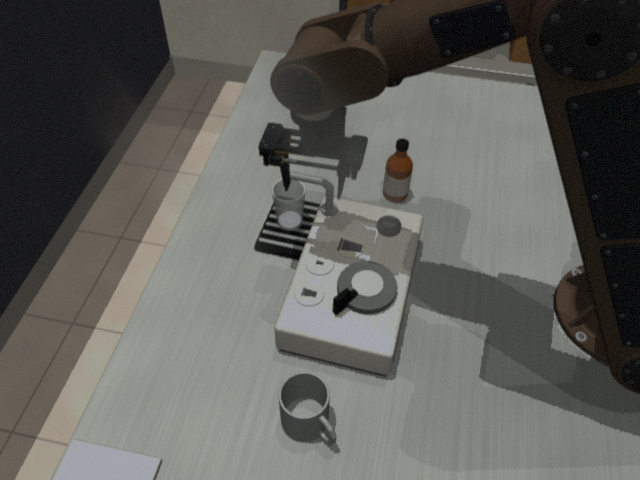

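View pics/s0c.png

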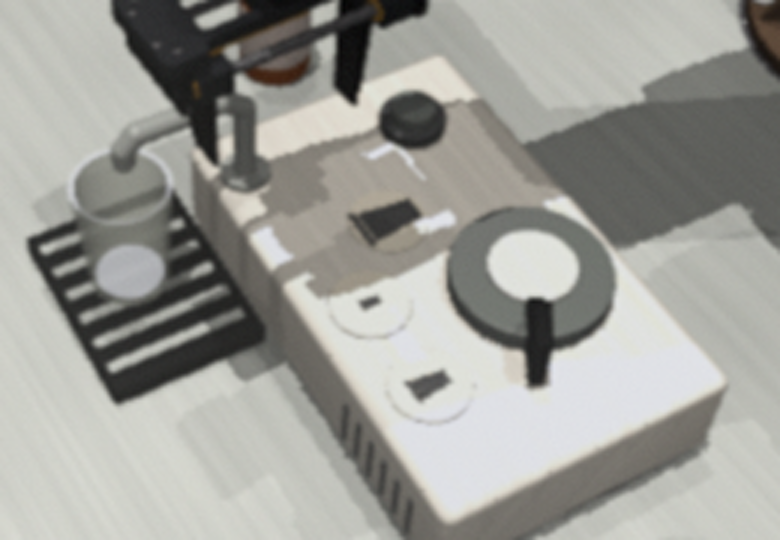

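The side view and the crop agree. The tab, at about (400,266) in the scene image, points short of the first badge with a heading near 35° clockwise from +y. The large cup's heading is 153.5°, and the three badges sit 40° apart at a radius of about 107 mm, as specified. I'll push with the closed fingers, starting behind the tab at (506,193) with yaw 55°.

{"op": "arm_command", "data": {
  "steps": [
    [-1.2,-1.9,0,0,0,-5.5],
    [-2.4,-3.9,0,0,0,-11],
    [-3.6,-5.8,0,0,0,-16.5],
    [-4.8,-7.7,0,0,0,-22],
    [-6,-9.7,0,0,0,-27.5],
    [-7.1,-11.6,0,0,0,-33],
    [-8.3,-13.5,0,0,0,-38.5],
    [-9.5,-15.4,0,0,0,-44],
    [-10.7,-17.4,0,0,0,-49.5],
    [-11.9,-19.3,0,0,0,-55],
    [-11.9,-19.3,0,0,0,-55],
    [-11.9,-19.3,0,0,0,-55]
  ],
  "jaw": 0
}}

```text
t: 1.15
eef_pos: [505.7, 193.6, 404.8]
tcp_rot: [3.141, 0.0, 0.96]
ft_force: [0.8, -0.3, -0.6]
opening: 0.214
```

```bash
python3 - <<'E'
from h import *
import cv2
for n in("side","scene"):cv2.imwrite(f"pics/{n}1.png",read_camera(n)[:,:,::-1])
s=state();print(s['t'],s['eef_pos'],s['tcp_rot'],s['opening'],s['joints'])
ax=np.array([500.5,115.5])
def pose(h,back):
    a=np.radians(h);return ax+67*np.array([np.sin(a),np.cos(a)])-back*np.array([np.cos(a),-np.sin(a)])
p0=np.array([506,193.]);psi=np.radians(55)
X=np.array([np.cos(psi),np.sin(psi)]);Y=np.array([np.sin(psi),-np.cos(psi)])
hs=list(np.linspace(35,153.5,28))
print("start",p0,pose(35,16))
for k,h in enumerate(hs):
    d=(pose(h,16)-p0)/10
    print(k,h.round(1),(d@X).round(1),(d@Y).round(1),(h-35).round(1))
E
```

```text
1.25 [506.35484208 192.62962594 404.70668812] [3.14131488e+00 2.55483822e-05 9.58104212e-01] 0.13261190011698254 [ 2.41608928e-01  3.73017217e-01  1.76344771e+00 -2.68023136e-04
  1.00496458e+00 -7.16351614e-01]
start [506. 193.] [525.82318853 179.56040995]
0 35.0 0.0 2.4 0.0
1 39.4 0.1 2.9 4.4
2 43.8 0.2 3.4 8.8
3 48.2 0.2 4.0 13.2
4 52.6 0.2 4.5 17.6
5 56.9 0.1 5.0 21.9
6 61.3 0.1 5.5 26.3
7 65.7 -0.1 6.0 30.7
8 70.1 -0.3 6.5 35.1
9 74.5 -0.5 7.0 39.5
10 78.9 -0.7 7.5 43.9
11 83.3 -1.0 7.9 48.3
12 87.7 -1.3 8.4 52.7
13 92.1 -1.7 8.7 57.1
14 96.4 -2.1 9.1 61.4
15 100.8 -2.5 9.5 65.8
16 105.2 -2.9 9.8 70.2
17 109.6 -3.3 10.0 74.6
18 114.0 -3.8 10.3 79.0
19 118.4 -4.3 10.5 83.4
20 122.8 -4.8 10.6 87.8
21 127.2 -5.3 10.8 92.2
22 131.6 -5.8 10.8 96.6
23 135.9 -6.4 10.9 100.9
24 140.3 -6.9 10.9 105.3
25 144.7 -7.4 10.8 109.7
26 149.1 -7.9 10.8 114.1
27 153.5 -8.5 10.6 118.5
```

View pics/side1.png

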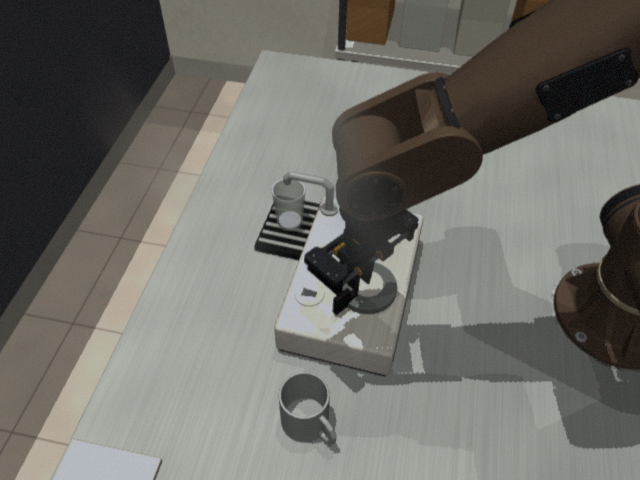

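The side view shows the tab still at about (345,298), with the closed fingers above and behind it. I'll check the tab's pose by projection before going down.

```bash
python3 - <<'E'
from h import *
m=camera_model("side");s=camera_model("scene")
for h in(15,25,35,45):
    a=np.radians(h);u=np.array([np.sin(a),np.cos(a),0])
    f=lambda r,z:np.r_[500.5,115.5,z]+r*u
    print(h,[tuple(np.round(proj(c,f(r,142)))) for c in(m,s) for r in(49,85)])
print(proj(s,(506,193,118)),proj(m,(506,193,118)))
E
```

```text
15 [(np.float64(354.0), np.float64(293.0)), (np.float64(346.0), np.float64(308.0)), (np.float64(408.0), np.float64(259.0)), (np.float64(416.0), np.float64(274.0))]
25 [(np.float64(350.0), np.float64(291.0)), (np.float64(338.0), np.float64(304.0)), (np.float64(404.0), np.float64(259.0)), (np.float64(409.0), np.float64(275.0))]
35 [(np.float64(347.0), np.float64(288.0)), (np.float64(332.0), np.float64(300.0)), (np.float64(400.0), np.float64(260.0)), (np.float64(400.0), np.float64(275.0))]
45 [(np.float64(344.0), np.float64(285.0)), (np.float64(327.0), np.float64(294.0)), (np.float64(395.0), np.float64(259.0)), (np.float64(392.0), np.float64(274.0))]
(np.float64(419.4865801260409), np.float64(275.820978606941)) (np.float64(354.76345893507187), np.float64(315.234053824664))
```

The heading is about 30–35°, so there is enough clearance. Lowering now.

{"op": "arm_command", "data": {
  "steps": [
    [0,0,1.5,0,0,0],
    [0,0,3,0,0,0],
    [0,0,4.5,0,0,0],
    [0,0,6,0,0,0],
    [0,0,7.3,0,0,0],
    [0,0,8.4,0,0,0],
    [0,0,9.1,0,0,0],
    [0,0,9.5,0,0,0],
    [0,0,9.5,0,0,0],
    [0,0,9.5,0,0,0]
  ]
}}

```text
t: 2.08
eef_pos: [506.3, 192.8, 310.0]
tcp_rot: [3.141, -0.0, 0.959]
ft_force: [-0.4, 0.1, -0.4]
opening: 0.001
```

```bash
python3 - <<'E'
from h import *
import cv2
im=read_camera("scene");cv2.imwrite("pics/s2.png",cv2.resize(im[160:340,280:480],None,fx=3,fy=3)[:,:,::-1])
print(state()['eef_pos'],state()['ft_force'])
E
```

```text
[506.25973679 192.87659752 310.228408  ] [-0.32801185  0.45253962  0.06761637]
```

View pics/s2.png

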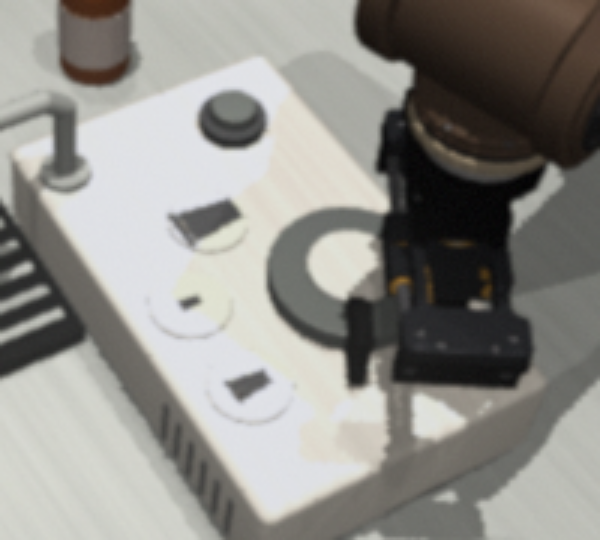

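The scene view shows the tab at crop (358,340) and the fingers down beside it, on the side away from the badges. Starting the push.

{"op": "arm_command", "data": {
  "steps": [
    [0,1.2,0,0,0,0],
    [0,2.4,0,0,0,0],
    [0.1,2.9,0,0,0,4.4],
    [0.2,3.4,0,0,0,8.8],
    [0.2,4,0,0,0,13.2],
    [0.2,4.5,0,0,0,17.6],
    [0.1,5,0,0,0,21.9],
    [0.1,5.5,0,0,0,26.3],
    [-0.1,6,0,0,0,30.7],
    [-0.3,6.5,0,0,0,35.1],
    [-0.5,7,0,0,0,39.5],
    [-0.5,7,0,0,0,39.5]
  ]
}}

```text
t: 3.13
eef_pos: [561.6, 147.6, 309.9]
tcp_rot: [3.142, -0.001, 0.266]
ft_force: [0.0, 0.7, 1.0]
opening: 0.004
```

{"op": "arm_command", "data": {
  "steps": [
    [0.1,0.5,0,0,0,4.4],
    [0.2,1,0,0,0,8.8],
    [0.2,1.6,0,0,0,13.2],
    [0.2,2.1,0,0,0,17.6],
    [0.1,2.6,0,0,0,21.9],
    [0.1,3.1,0,0,0,26.3],
    [-0.1,3.6,0,0,0,30.7],
    [-0.3,4.1,0,0,0,35.1],
    [-0.5,4.6,0,0,0,39.5],
    [-0.5,4.6,0,0,0,39.5]
  ]
}}

```text
t: 3.97
eef_pos: [568.5, 102.2, 310.1]
tcp_rot: [-3.141, -0.001, -0.421]
ft_force: [-0.7, -0.4, -0.5]
opening: 0.006
```

{"op": "arm_command", "data": {
  "steps": [
    [0.1,0.5,0,0,0,4.4],
    [0.2,1,0,0,0,8.8],
    [0.2,1.6,0,0,0,13.2],
    [0.2,2.1,0,0,0,17.6],
    [0.1,2.6,0,0,0,21.9],
    [0.1,3.1,0,0,0,26.3],
    [0.1,3.1,0,0,0,26.3],
    [0.1,3.1,0,0,0,26.3]
  ]
}}

```text
t: 4.63
eef_pos: [556.5, 74.3, 309.9]
tcp_rot: [-3.142, -0.0, -0.873]
ft_force: [1.7, 0.7, 0.0]
opening: 0.0
```

```bash
python3 - <<'E'
from h import *
import cv2
im=read_camera("scene")[160:340,280:480];im2=read_camera("side")[160:340,240:440]
cv2.imwrite("pics/s3.png",cv2.resize(np.hstack([im,im2]),None,fx=2,fy=2,interpolation=2)[:,:,::-1])
s=state();print(s['t'],s['eef_pos'],s['tcp_rot'],s['ft_force'])
E
```

```text
4.7333 [556.42506007  74.49148362 309.77957732] [ 3.14152609e+00 -1.27756309e-04 -8.73809146e-01] [-1.47239328 -0.05653513  0.07567212]
```

View pics/s3.png

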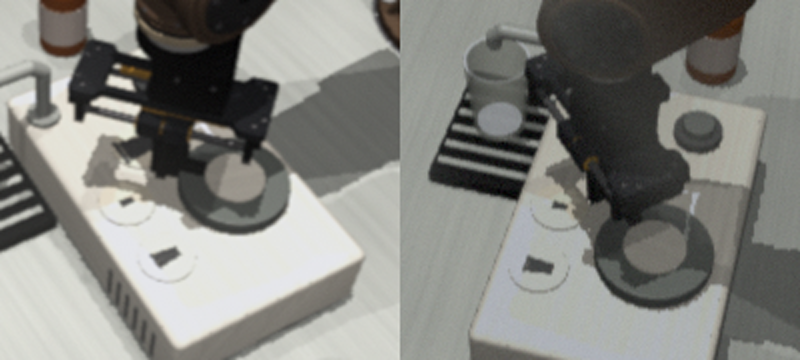

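The tab has turned with the fingers; its disc position is hidden behind them, but their pose matches a heading of 140°. I'll push the remaining 13°, back off and rise.

{"op": "arm_command", "data": {
  "steps": [
    [0.1,0.3,0,0,0,2.6],
    [0.1,0.6,0,0,0,5.2],
    [0.2,0.9,0,0,0,7.8],
    [0.2,1.2,0,0,0,10.4],
    [0.2,1.6,0,0,0,13.2],
    [0.2,1.6,0,0,0,13.2],
    [0.2,1.6,0,0,0,13.2],
    [0.2,1.6,0,0,0,13.2]
  ]
}}

```text
t: 5.4
eef_pos: [545.3, 62.8, 309.7]
tcp_rot: [3.141, 0.0, -1.106]
ft_force: [-0.3, -0.4, -0.4]
opening: 0.002
```

{"op": "arm_command", "data": {
  "steps": [
    [0,-0.5,0,0,0,0],
    [0,-1.5,0,0,0,0],
    [0,-2.5,-1,0,0,0],
    [0,-3.5,-3,0,0,0],
    [0,-5.5,-5.5,0,0,0],
    [0,-8,-8,0,0,0],
    [0,-10.5,-9,0,0,0],
    [0,-13,-9,0,0,0],
    [0,-13,-9,0,0,0],
    [0,-13,-9,0,0,0]
  ]
}}

```text
t: 6.23
eef_pos: [662.4, 121.5, 399.0]
tcp_rot: [3.141, 0.0, -1.107]
ft_force: [-0.3, 0.2, -0.0]
opening: 0.004
```

```bash
python3 - <<'E'
from h import *
import cv2
im=read_camera("scene")[160:340,280:480];im2=read_camera("side")[160:340,240:440]
cv2.imwrite("pics/s4.png",cv2.resize(np.hstack([im,im2]),None,fx=2,fy=2,interpolation=2)[:,:,::-1])
m=camera_model("wrist");cv2.imwrite("pics/w4.png",read_camera("wrist")[:,:,::-1])
np.savez("w4.npz",**m)
s=state();print(s['t'],s['eef_pos'],s['tcp_rot'],s['ft_force'])
for h in(145,153.5,162):
    a=np.radians(h);u=np.array([np.sin(a),np.cos(a),0])
    print(h,[tuple(np.round(proj(m,np.r_[500.5,115.5,z]+r*u),1)) for r,z in((49,142),(85,142),(108,93))])
E
```

```text
6.3833 [661.23502114 120.56292797 399.37357803] [ 3.14063832e+00  3.19575151e-04 -1.10804450e+00] [-0.06197733 -0.36717207 -0.13013779]
145 [(np.float64(293.9), np.float64(443.2)), (np.float64(343.9), np.float64(437.1)), (np.float64(368.3), np.float64(389.4))]
153.5 [(np.float64(294.8), np.float64(451.5)), (np.float64(344.9), np.float64(451.4)), (np.float64(369.1), np.float64(405.8))]
162 [(np.float64(294.2), np.float64(459.6)), (np.float64(343.3), np.float64(465.5)), (np.float64(367.0), np.float64(421.8))]
```

View pics/w4.png

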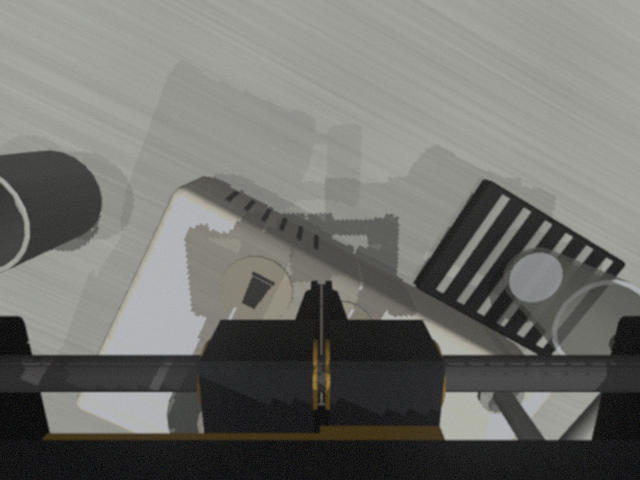

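View pics/s4.png

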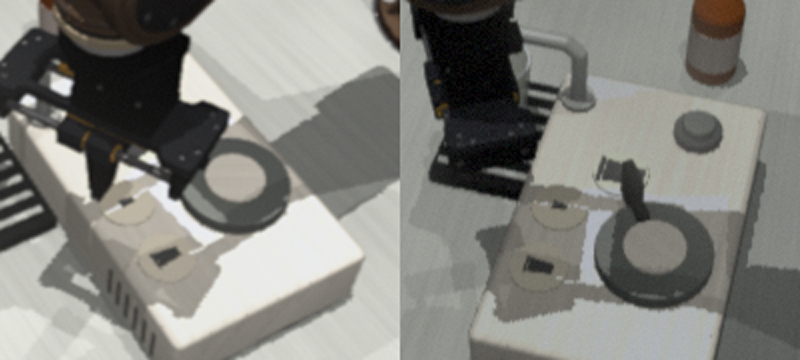

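The side view shows the tab, with its outer top at crop (630,165), in line with the large badge at (622,175). I'll compare that with box projections, and also measure the button.

```bash
python3 - <<'E'
from h import *
m=camera_model("side")
f=lambda p:tuple(np.round((np.array(proj(m,p))-[240,160])*2+[400,0]).astype(int))
print("badge",f((548.5,18.1,93)),"axis",f((500.5,115.5,110)))
for h in(140,146,153.5,161):
    a=np.radians(h);u=np.array([np.sin(a),np.cos(a),0]);t=np.array([u[1],-u[0],0])
    c=np.r_[500.5,115.5,0]
    print(h,[f(c+r*u+s*t+[0,0,z]) for r in(49,85) for s in(-6,6) for z in (142,)],f(c+49*u+[0,0,110]))
for z in(95,100,105,110):print(z,bp(m,240+(698-400)/2,160+122/2,z).round(1), f((475.5,-49,z)))
import cv2
g=cv2.imread("pics/s4.png")
cv2.imwrite("pics/s4z.png",cv2.resize(g[90:240,570:760],None,fx=4,fy=4,interpolation=2))
E
```

```text
badge (np.int64(617), np.int64(171)) axis (np.int64(649), np.int64(247))
140 [(np.int64(619), np.int64(192)), (np.int64(630), np.int64(187)), (np.int64(600), np.int64(165)), (np.int64(612), np.int64(161))] (np.int64(623), np.int64(210))
146 [(np.int64(624), np.int64(189)), (np.int64(636), np.int64(186)), (np.int64(609), np.int64(162)), (np.int64(620), np.int64(158))] (np.int64(628), np.int64(208))
153.5 [(np.int64(630), np.int64(187)), (np.int64(642), np.int64(185)), (np.int64(619), np.int64(158)), (np.int64(631), np.int64(156))] (np.int64(634), np.int64(207))
161 [(np.int64(637), np.int64(185)), (np.int64(649), np.int64(184)), (np.int64(631), np.int64(156)), (np.int64(643), np.int64(155))] (np.int64(641), np.int64(206))
95 [478.5 -63.   95. ] (np.int64(699), np.int64(132))
100 [478.3 -58.4 100. ] (np.int64(699), np.int64(129))
105 [478.2 -53.9 105. ] (np.int64(700), np.int64(126))
110 [478.  -49.4 110. ] (np.int64(700), np.int64(123))
```

View pics/s4z.png

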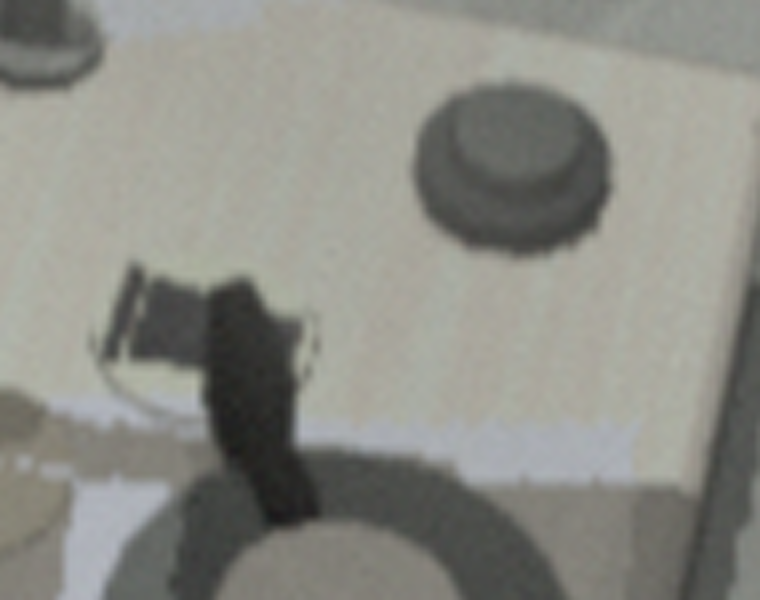

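The large badge's prediction is off by (+4,+3) px. With that offset applied, the tab matches a heading of 153.5° within about 3°, against a tolerance of 8°. The button cap is at crop (518,130), which puts it at about (477,-50), 165 mm from the axis as specified. I'll move above it with yaw 0.

{"op": "arm_command", "data": {
  "steps": [
    [0.6,2.2,0,0,0,-5.8],
    [1.3,4.4,0,0,0,-11.6],
    [1.9,6.6,0,0,0,-17.4],
    [2.6,8.8,0,0,0,-23.2],
    [3.2,11,0,0,0,-29],
    [3.9,13.2,0,0,0,-34.8],
    [4.5,15.4,0,0,0,-40.6],
    [5.2,17.6,0,0,0,-46.4],
    [5.8,19.8,0,0,0,-52.2],
    [6.5,22,0,0,0,-58],
    [7.1,24.1,0,0,0,-63.4],
    [7.1,24.1,0,0,0,-63.4]
  ]
}}

```text
t: 7.38
eef_pos: [474.9, -52.0, 400.0]
tcp_rot: [3.141, 0.001, 0.003]
ft_force: [0.6, -0.2, 0.4]
opening: 0.009
```

{"op": "arm_command", "data": {
  "steps": [
    [0,0,1,0,0,0],
    [0,0,2,0,0,0],
    [0,0,3,0,0,0],
    [0,0,4,0,0,0],
    [0,0,5,0,0,0],
    [0,0,6,0,0,0],
    [0,0,7,0,0,0],
    [0,0,7.5,0,0,0],
    [0,0,7.8,0,0,0],
    [0,0,7.8,0,0,0]
  ]
}}

```text
t: 8.22
eef_pos: [477.5, -50.4, 321.5]
tcp_rot: [-3.141, 0.001, -0.002]
ft_force: [0.3, -1.2, 0.7]
opening: 0.006
```

```bash
python3 - <<'E'
from h import *
import cv2
im=read_camera("scene")[140:320,280:480];im2=read_camera("side")[160:340,240:440]
cv2.imwrite("pics/s5.png",cv2.resize(np.hstack([im,im2]),None,fx=2,fy=2,interpolation=2)[:,:,::-1])
s=state();print(s['t'],s['eef_pos'],s['tcp_rot'],s['ft_force'])
E
```

```text
8.3167 [477.64417757 -50.40336444 322.11203703] [ 3.14148182e+00 -5.28621693e-04 -2.02050829e-03] [ 0.27614503 -0.32943531 -0.57947391]
```

View pics/s5.png

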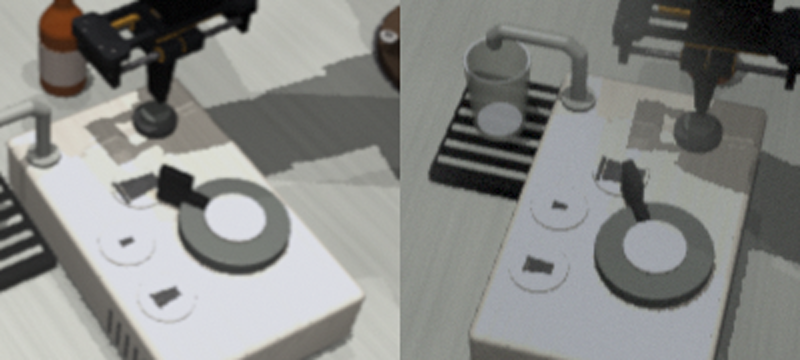

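Both views show the fingertips right over the button and the tab lined up with the large cup. Descending in small steps and watching the force.

{"op": "arm_command", "data": {
  "steps": [
    [0,0,0.6,0,0,0],
    [0,0,1.2,0,0,0],
    [0,0,1.7,0,0,0],
    [0,0,1.7,0,0,0],
    [0,0,1.7,0,0,0]
  ]
}}

```text
t: 8.73
eef_pos: [477.6, -50.5, 304.4]
tcp_rot: [-3.141, 0.001, -0.002]
ft_force: [-0.5, -0.7, 1.0]
opening: 0.001
```

{"op": "arm_command", "data": {
  "steps": [
    [0,0,0.2,0,0,0],
    [0,0,0.4,0,0,0],
    [0,0,0.4,0,0,0],
    [0,0,0.4,0,0,0]
  ]
}}

```text
t: 9.07
eef_pos: [477.7, -50.5, 300.9]
tcp_rot: [3.141, -0.001, -0.002]
ft_force: [0.9, 0.0, 2.3]
opening: 0.004
```

Contact seems to be starting, at a tip height of about 111 mm. Continuing down.

{"op": "arm_command", "data": {
  "steps": [
    [0,0,0.1,0,0,0],
    [0,0,0.2,0,0,0],
    [0,0,0.2,0,0,0],
    [0,0,0.2,0,0,0]
  ]
}}

```text
t: 9.4
eef_pos: [477.7, -50.5, 298.8]
tcp_rot: [3.141, -0.001, -0.002]
ft_force: [0.3, -0.4, 3.4]
opening: 0.006
```

{"op": "arm_command", "data": {
  "steps": [
    [0,0,0.1,0,0,0],
    [0,0,0.2,0,0,0],
    [0,0,0.2,0,0,0],
    [0,0,0.2,0,0,0]
  ]
}}

```text
t: 9.73
eef_pos: [477.7, -50.5, 296.8]
tcp_rot: [3.141, -0.0, -0.002]
ft_force: [1.0, -1.8, 4.8]
opening: 0.003
```

{"op": "arm_command", "data": {
  "steps": [
    [0,0,0.1,0,0,0],
    [0,0,0.2,0,0,0],
    [0,0,0.2,0,0,0],
    [0,0,0.2,0,0,0]
  ]
}}

```text
t: 10.07
eef_pos: [477.5, -50.4, 296.1]
tcp_rot: [3.141, -0.002, -0.002]
ft_force: [-3.2, 0.2, 24.0]
opening: 0.005
```

The force jumped to 24 N and the descent stopped, so the button is fully down. Releasing, then rising clear.

{"op": "arm_command", "data": {
  "steps": [
    [0,0,-0.5,0,0,0],
    [0,0,-1.2,0,0,0],
    [0,0,-2.5,0,0,0],
    [0,0,-4.5,0,0,0],
    [0,0,-7,0,0,0],
    [0,0,-9.5,0,0,0],
    [0,0,-12,0,0,0],
    [0,0,-12,0,0,0],
    [0,0,-12,0,0,0]
  ]
}}

```text
t: 10.82
eef_pos: [477.2, -50.3, 415.5]
tcp_rot: [3.141, -0.001, -0.002]
ft_force: [-0.4, 0.3, 0.1]
opening: 0.003
```

```bash
python3 - <<'E'
from h import *
import cv2
im=read_camera("scene")[140:320,280:480];im2=read_camera("side")[160:340,240:440]
cv2.imwrite("pics/s6.png",cv2.resize(np.hstack([im,im2]),None,fx=2,fy=2,interpolation=2)[:,:,::-1])
s=state();print(s['t'],s['eef_pos'],s['ft_force'])
E
```

```text
10.9167 [477.2383436  -50.36650131 413.89553078] [ 0.01964552 -0.16935972 -0.57035105]
```

View pics/s6.png

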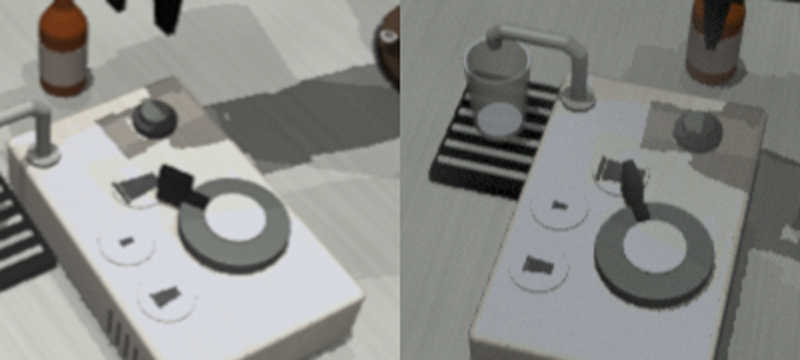

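The button is up and the tab still points at the large cup. The bottle and tumbler have not moved, and the arm is clear.

```bash
python3 -c "
from cell import *
print(job_done())"
```

```text
the job is handed in; nothing more can be done
None
```

I set the selector to the large-cup badge (the last one clockwise, 2.10), then pressed the start button fully down and let it come back up. The job was handed in at about 11 s of robot time.

- **Selector:** I pushed the tab round with the closed fingers from a heading of about 32° to about 153.5°. The side view puts it within about 3° of the badge's heading, against a tolerance of 8°. That estimate needed a correction for an image offset of about 4 px.
- **Button:** I pressed it in small steps. The force rose to about 5 N over about 4–5 mm, then jumped to 24 N at the stop. After I lifted off, the tool force was back to about zero and the picture showed the button up.
- **Loose objects:** the bottle and tumbler looked unmoved in the last picture. The pitcher was outside that picture, but the arm never went near it.
- **Disagreement:** the cameras differed by up to about 1 cm on the button's position. I aimed between the wrist and side values, and the press landed well.

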